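# Present the red-capped sample tube in front of the light panel

## Robot

A 6-joint arm with a two-finger parallel gripper is mounted at the origin on the work surface. World frame = base frame: x ahead of the robot, y to its left, z up, the work surface at z = 0. Lengths are in mm, angles in degrees, forces in N, time in s.
With the tool pointing down it reaches from about 200 to 875 mm from the base axis. Payload 3.4 kg.
Tool frame: the origin (TCP) lies midway between the tips of the shut fingers; the grasp point (between the pads) lies 19 mm behind it (bot.grip_point_offset is the z of the grasp point in the tool frame, in mm); z points along the fingers, y is the line along which they close (so a half turn about z gives the same grasp; the last joint's range is limited). The gripper opens to 94 mm and grips with 3 to 60 N. Pads are 16 mm wide; open, the fingers measure 119 mm over their backs; the gripper's body (75 mm by 177 mm) begins 78 mm behind the grasp point.
Start: joints at [-81.36, 15.808, 86.224, -0, 77.962, -6.933], TCP at [154.366, -553.928, 205.493] pointing down, gripper open.
Joint ranges: [-165.64, 165.64], [-43.16, 119.46], [12.63, 154.43], [-67.54, 247.53], [6.08, 155.33], [-154.97, 154.97]. Speed limits (degrees/s): [147.25, 147.25, 180, 180, 180, 180].

## Interface

Orientations are given as a 3x3 rotation matrix whose columns are the frame's x, y, z axes.
In Python, from cell import telemetry, viewer, bot gives the robot as it stands.
- The arm moves only by the tool send_rows, never from a script. Its argument "moves" is a list of rows, each an object with "travel": the shift along the world's x, y, z normalised to -1 to 1, where 1 is 0.2 m, a list of three; "rot": the turn, a rotation vector about the world's x, y, z normalised to -1 to 1, where 1 is pi/4 rad, a list of three; "gripper": the gripper command: -1 is shut, 1 is fully open, values between are in proportion. In form: [{"travel": [x, y, z], "rot": [wx, wy, wz], "gripper": gripper}, ...]. A call has 1 to 20 rows; each row is the pose to reach, as a shift and turn from the pose commanded when the call began; what a row does not reach only later rows make up. A row lasts 1/12 s, in which the tool goes at most 41.7 mm and 7.16 degrees, less where a joint would pass 70% of its speed; a pose out of reach is approached as far as the arm can. A call with a number of a shift or a turn outside -1 to 1 is refused whole. A call with a gripper value outside its range is refused whole. The fingers move at their own pace and stop on an object; "squeeze" is the grip in N (left out, the last holds). Time passes only in rows, so rows that repeat a pose let the fingers close. It gives the time, the measured TCP pose, the force, the opening and the grip force at its end, in the units of the state.
- telemetry.observe(): the state, without advancing time (a new reading comes with each control period).
- viewer.read_camera(name): name is "side" or "top" or "wrist"; returns the picture (400x640x3 uint8, red, green, blue); there is no depth.
- viewer.camera_model(name): a dict with "fx", "fy", "cx", "cy" (pixels), "R" (3x3) and "t" (3): a world point X has camera coordinates R X + t; the wrist camera has in their place "mount" (4x4, takes a point from camera to tool coordinates, whose origin is the TCP and whose axes are the flange's). Camera axes: x right, y down, z forward; pixel columns grow to the right and rows downward; lengths in mm; the calibration is good to about 2 mm. The wrist camera is an equidistant fisheye: a pixel r from the principal point sees the ray r / f radians off the axis. A picture is of the moment at which its call begins: read the wrist's pose just before it. camera_model takes no time and is no camera call.
- bot.hand_in(): hands the job in; it is judged then, once.
The state is a dict: "time": time; "joint_pos": joint angles; "dq": joint speeds; "effort": joint torques, N m; "ee_pos": TCP position; "ee_rot": TCP orientation; "contact_force": force on the tool from outside, world axes, zero at the start; "torque": the same for the moment, N m; "gripper_width": finger opening in mm; "grip_force": force on a finger pad.
Only numpy, scipy, OpenCV 4.12 (cv2) and the standard library are available. Lean on these libraries where they do the work, as an engineer would, in place of code of your own. Each camera call takes 0.05 s, during which the arm holds its last target. There are 200 camera calls.

## Task

First switch on the viewing lamp by pressing its green treadle pedal down to its stop for a moment, and let the pedal come back up. Then lift the red-capped tube out of the rack and finish holding it still in the air in front of the sloping white light panel: cap up, parallel to the slope, the middle of the tube straight in front of the black cross and about 8 cm off the face. Do not touch the panel and leave the blue-capped tubes, the small culture dish, the forceps and the yellow tip box where they are; the program ends with the tube still in the gripper.

Things in the scene. Friction and masses are not known exactly. Their poses are not given: they have to be found in the camera images.
- pedal (a joint): lamp's treadle: green spring plate 140 x 90 x 8 mm with a black ribbed rubber pad, level, on a fixed dark steel base 170 x 120 mm. 0 rad = up at rest, 0.2 rad = down at its stop; it springs back by itself. Hinge along the far edge; pressing the end nearer the robot (local -x) makes the joint grow. At the pad about 4 N starts it and 11 N reaches the stop.
- pedal_pad (a point): where to press: on top of the pedal's rubber pad (60 mm along x by 80 mm), on the midline, 52 mm above the table at rest, 112 mm from the hinge, 26 mm in from the free edge; it goes down about 22 mm to the stop. x points from the pad to the hinge, y along the hinge, z is the plate's upward normal.
- rack: fixed frosted-plastic tube rack, 70 (x) x 190 (y) x 74 mm high, origin under its centre. Three 32.5 mm holes through its top plate in one row along its y axis, 56 mm apart (y = -56, 0, +56 mm); tubes stand on its floor, 6 mm above the table. Beside it along its x axis there is room for the fingers.
- tube_red: the tube to present: closed 50 ml tube, 117 mm long, 30 mm diameter, conical lower end, RED cap 35 mm in diameter and 18 mm high (99 to 117 mm above the origin); 40 to 75 g. Origin at the centre of its lower end, z along its axis up to the cap. It stands upright in any of the rack's three holes, cap and upper 49 mm above the rack's top.
- tube_red_mid (a point): the middle of the red-capped tube: on its axis, 58 mm from its lower end, 50 mm below the cap's middle; axes as the tube's.
- tube_blue1: same tube with a BLUE cap, standing in another hole of the rack; leave it there
- tube_blue2: same tube with a BLUE cap, standing in the remaining hole; leave it there
- panel: white sloping light panel, 196 mm wide, 236 mm up the slope, 14 mm thick, fixed on a grey stand, leaning back 30 degrees from vertical. Origin at the black cross in the centre of its face, 130 mm above the table. z runs up the slope in the face, y level across it, -x straight out of the face ((-80, 0, 0) mm is 8 cm in front of the cross). The space in front is free.
- dish: small closed culture dish, 60 mm diameter, 15 mm high, lying flat; origin under its centre; leave alone
- forceps: steel forceps lying flat, about 125 mm long along x, 12 mm wide, 5 mm thick; origin near the middle of the underside; leave alone
- tip_box: yellow pipette-tip box, 85 x 125 x 45 mm; origin under its centre; leave alone
Not all that is in view belongs to the job. Of the things that look like the part that bears pedal, the smaller one is meant.

How it is judged (in metres and radians):
On the way, in this order (a step that is already met when the one before it is completed fails the run):
1. the pedal is pressed down to its stop (0.18 rad or more) and held there a moment (value of joint pedal above 0.18 rad), for 0.2 s.
2. the red-capped tube is lifted clear above the rack in the gripper, the pedal being back up (height (world z) of tube_red above 0.09 m and contact force between tube_red and the fingers above 1 N and value of joint pedal below 0.04 rad), for 0.2 s.
At the end, for the whole second after the job is handed in: Red-capped tube held still in the air by the fingers alone, cap up, within 10 degrees of the slope, its middle within 20 mm of the cross along and across the face and 55 to 105 mm off it; pedal back up; blue tubes, dish, forceps and tip box within 20 mm of their places (x of tube_red_mid in the frame of panel between -0.105 and -0.055 m and y of tube_red_mid in the frame of panel between -0.02 and 0.02 m and z of tube_red_mid in the frame of panel between -0.02 and 0.02 m and angle between the z axis of tube_red and the z axis of panel, either way round below 0.175 rad and angle between tube_red's own z axis and vertical below 1 rad and height (world z) of tube_red above 0.08 m and contact force between tube_red and the fingers above 1 N and contact force between tube_red and panel below 0.1 N and contact force between tube_red and rack below 0.1 N and linear speed of tube_red below 0.02 m/s and angular speed of tube_red below 0.2 rad/s and value of joint pedal below 0.04 rad and distance of each of tube_blue1, tube_blue2, dish, forceps, tip_box from where it was at the start of the episode below 0.02 m); the arm keeps its last pose, push and grip.
It fails at once if the tube, fingers or arm touch the light panel (contact force between any of tube_red, the fingers, the arm and panel above 1 N).
It fails at once if a blue-capped tube, the dish, the forceps or the tip box is displaced by more than 40 mm (distance of any of tube_blue1, tube_blue2, dish, forceps, tip_box from where it was at the start of the episode above 0.04 m).
It also fails if it takes over 48 s, if anything falls off the work surface, if the arm or the gripper's body presses on something with over 40 N, if the wrist force passes 120 N, or if a joint passes its speed limit or range.

## Working session

There is one attempt and no reset: what is moved stays moved. The work goes in short steps, Python scripts to look and compute and a tool call to move; the robot and the scene stay as the last step left them, time stands still between calls to the robot, and variables do not carry over. Pictures are saved under pics/ and viewed, at most 10 in all, crops included, and the job is handed in when it is done.

Besides the shell and the picture viewer there is one more tool, called after "Call:" as name([rows], argument=value, ...), one row to a line, values as JSON. send_rows: Moves the arm, as the interface text tells. Scaled input: -1 to 1 covers 0.2 m each way for a shift and pi/4 rad each way for a turn. Its arguments: {"type":"object","properties":{"moves":{"type":"array","items":{"type":"object","properties":{"travel":{"type":"array","items":{"type":"number","minimum":-1,"maximum":1}},"rot":{"type":"array","items":{"type":"number","minimum":-1,"maximum":1}},"gripper":{"type":"number"}}}},"squeeze":{"type":"number"}},"required":["moves"]}

```bash
mkdir -p pics; python3 - <<'E'
from cell import telemetry, viewer, bot
import cv2,json,numpy as np
for n in("top","side"):
    cv2.imwrite(f"pics/{n}0.png",viewer.read_camera(n)[:,:,::-1]); print(n,viewer.camera_model(n))
print(viewer.camera_model("wrist")); print(telemetry.observe(), bot.grip_point_offset)
E
```

```text
top {'fx': 480.65060678269595, 'fy': 480.65060678269595, 'cx': 325.2972070726507, 'cy': 194.83938331249868, 'R': array([[-0.01512682, -0.99977277, -0.01501961],
       [-0.99705274,  0.01621219, -0.0749867 ],
       [ 0.07521316,  0.01384103, -0.99707141]]), 't': array([   7.90336983,  544.85840369, 1270.8664546 ])}
side {'fx': 483.8524390347523, 'fy': 483.8524390347523, 'cx': 323.1905094238434, 'cy': 198.24768158558936, 'R': array([[ 0.95908979, -0.28296386,  0.00884477],
       [-0.21153698, -0.73705586, -0.64187285],
       [ 0.18814591,  0.6137427 , -0.76676007]]), 't': array([-541.45686965,  150.6023385 , 1040.19722228])}
{'fx': 309.70691628693146, 'fy': 309.70691628693146, 'cx': 322.72765931848323, 'cy': 200.87937056570513, 'mount': array([[-4.99557736e-04, -9.62899119e-01, -2.69861146e-01,
         7.80742143e+01],
       [ 9.99999522e-01, -7.07910756e-04,  6.74751254e-04,
        -1.81824209e-02],
       [-8.40754996e-04, -2.69860679e-01,  9.62899012e-01,
        -1.79156781e+02],
       [ 0.00000000e+00,  0.00000000e+00,  0.00000000e+00,
         1.00000000e+00]])}
{'time': 0.1, 'joint_pos': array([-8.13615350e+01,  1.58423757e+01,  8.62872767e+01, -8.20924080e-04,
        7.79611293e+01, -6.93478155e+00]), 'dq': array([ 0.09554775, -0.09254366, -0.10011425, -0.01710405, -0.02744113,
       -0.02006816]), 'effort': array([ 1.38202970e-03, -4.05455267e+01, -2.37778902e+01,  7.02646771e-02,
        2.98600690e-02, -4.24699397e-05]), 'ee_pos': array([ 154.2646111 , -553.39923176,  204.71218434]), 'ee_rot': array([[ 9.63287247e-01,  2.68472747e-01, -2.51835140e-04],
       [ 2.68472806e-01, -9.63285993e-01,  1.56436060e-03],
       [ 1.77398926e-04, -1.57453951e-03, -9.99998745e-01]]), 'contact_force': array([-0.51724944, -0.97777555, -0.02616045]), 'torque': array([0.01153422, 0.00037177, 0.03099029]), 'grip_force': 0.0, 'gripper_width': 93.90995211843708} -18.8
```

View pics/top0.png

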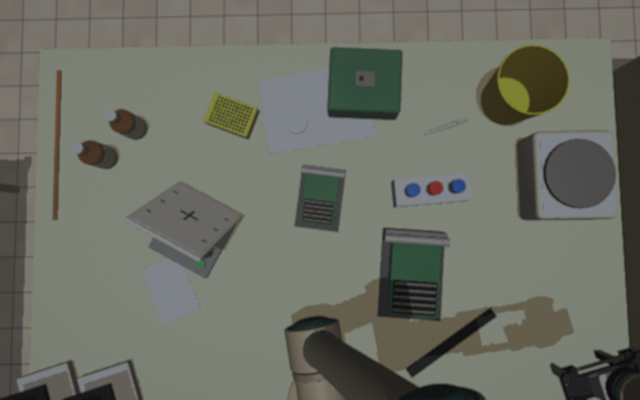

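View pics/side0.png

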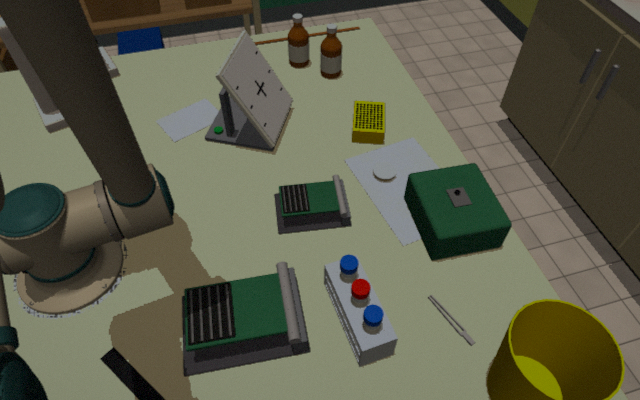

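Top view: candidates for the pedal are the small treadle with its pad at (318,211) and the large treadle at (415,297); the green box at (365,82) is not one. I choose the small one. The red cap is the middle tube at (436,188), and the panel cross is at (189,215). Next I'll check these in a close crop.

```bash
python3 - <<'E'
import cv2,numpy as np
t=cv2.imread("pics/top0.png");s=cv2.imread("pics/side0.png")
def c(im,x,y,w,h,k):
    o=cv2.resize(im[y:y+h,x:x+w],None,fx=k,fy=k,interpolation=cv2.INTER_CUBIC)
    o=cv2.convertScaleAbs(o,alpha=1.4)
    for i in range(0,w,10): cv2.line(o,(i*k,0),(i*k,12 if i%50 else 25),(0,0,255),1)
    for j in range(0,h,10): cv2.line(o,(0,j*k),(12 if j%50 else 25,j*k),(0,0,255),1)
    return o
a=c(t,120,170,130,110,5); b=c(s,200,25,110,130,4)
cv2.imwrite("pics/ct1.png",np.hstack([cv2.resize(c(t,120,170,130,110,3),None,fx=1,fy=1)[:330], c(s,200,25,110,130,3)[:330]]))
cv2.imwrite("pics/ct2.png",c(t,290,150,190,100,4))
E
```

```text
(no output)
```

View pics/ct1.png

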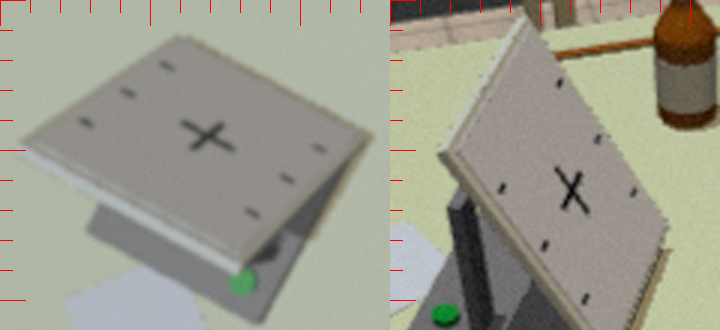

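View pics/ct2.png

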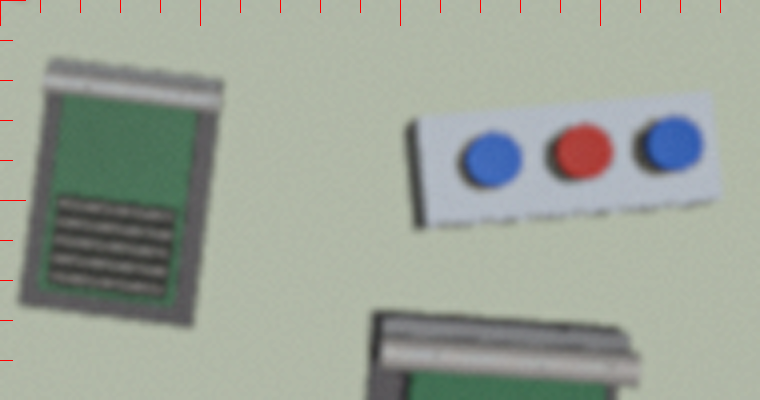

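Crops: the small pedal's pad has corners (304,199), (334,202), (332,224) and (302.5,221), with its hinge at the far edge. The caps are at blue (413,190), red (436,187.8) and blue (459,185.8). The panel's high edge runs along the lower left in the top view, so its face looks toward +x,-y, with the cross at (189,215.7) top and (260.7,88.3) side. Next step is to fit the poses.

```bash
cat > h.py <<'E'
import numpy as np
from cell import viewer
C={n:viewer.camera_model(n) for n in("top","side")}
def proj(n,X):
    c=C[n];p=np.atleast_2d(X)@c["R"].T+c["t"];return np.c_[c["fx"]*p[:,0]/p[:,2]+c["cx"],c["fy"]*p[:,1]/p[:,2]+c["cy"]]
def atz(n,uv,z):
    c=C[n];d=c["R"].T@[(uv[0]-c["cx"])/c["fx"],(uv[1]-c["cy"])/c["fy"],1];o=-c["R"].T@c["t"];return o+d*(z-o[2])/d[2]
def panelR(a):
    h=np.array([np.cos(a),np.sin(a),0]);u=np.array([0,0,1]);q=np.pi/6
    x=np.cos(q)*h-np.sin(q)*u;z=np.sin(q)*h+np.cos(q)*u;return np.c_[x,np.cross(z,x),z]
E
python3 - <<'E'
from h import *
from scipy.optimize import least_squares
np.set_printoptions(precision=1,suppress=True)
T=lambda x,y:(120+x/3,170+y/3)
S=lambda x,y:(200+(x-390)/3,25+y/3)
Y,Z=98,118
loc=[(0,0,0),(0,Y,-Z),(0,-Y,-Z),(0,Y,Z),(0,-Y,Z)]
best=None
# facing h dir; high edge corners assigned for y sign by trying both
for sgn in(1,-1):
  obs=[("top",(0,0,0),T(207,137)),("side",(0,0,0),S(572,190)),
  ("top",(0,sgn*Y,-Z),T(183,39)),("top",(0,-sgn*Y,-Z),T(370,138)),("top",(0,sgn*Y,Z),T(28,138)),("top",(0,-sgn*Y,Z),T(243,260)),
  ("side",(0,sgn*Y,Z),S(525,17)),("side",(0,-sgn*Y,Z),S(450,152)),("side",(0,sgn*Y,-Z),S(668,225))]
  def f(p):
    R=panelR(p[2]);return np.concatenate([proj(n,R@np.array(l)+[p[0],p[1],130])[0]-uv for n,l,uv in obs])
  for a0 in(0,1.5,3,4.5):
    r=least_squares(f,[*atz("top",T(207,137),130)[:2],a0],x_scale=[10,10,.1])
    if best is None or r.cost<best[0].cost: best=(r,sgn)
r,s=best;print("panel",r.x[:2],np.degrees(r.x[2]),s,r.cost,r.fun)
print("cross top@130",atz("top",T(207,137),130),"side",atz("side",S(572,190),130))
W=lambda x,y:(290+x/4,150+y/4)
for p in[(492,160),(584,151),(675,143)]: print("cap",atz("top",W(*p),123))
for p in[(349,264),(361,288),(373,315)]: print("cap side",atz("side",p,118))
k=[atz("top",W(*p),74)for p in[(417,118),(712,95),(719,200),(427,228)]];print("rack",np.array(k),np.mean(k,0))
k=[atz("top",W(*p),52)for p in[(57,197),(175,208),(167,297),(50,283)]];print("pad",np.array(k),np.mean(k,0))
k=[atz("top",W(*p),z)for p,z in[((20,303),8),((193,326),8),((50,60),40),((222,82),40)]];print("base",np.array(k))
print("dish",atz("top",(297,122),15),"tip",atz("top",(231,115),45),"forc",atz("top",(445,127),3))
E
```

```text
panel [491.4 329.8] 151.34886121479852 -1 18.253645239236253 [ 1.7 -0.3 -1.1  0.3 -0.3 -2.8  1.3 -1.9 -2.6  0.8  1.7  1.1 -0.1 -1.6
 -2.  -1.1  0.5  0. ]
cross top@130 [490.7 334.  130. ] side [494.2 330.3 130. ]
cap [ 545.6 -218.7  123. ]
cap [ 550.3 -275.4  123. ]
cap [ 554.3 -331.5  123. ]
cap side [ 548.1 -224.5  118. ]
cap side [ 553.  -279.2  118. ]
cap side [ 555.5 -335.6  118. ]
rack [[ 577.6 -179.6   74. ]
 [ 589.3 -369.3   74. ]
 [ 521.6 -371.2   74. ]
 [ 506.6 -184.2   74. ]] [ 548.8 -276.1   74. ]
pad [[531.8  54.3  52. ]
 [523.4 -22.9  52. ]
 [465.3 -16.8  52. ]
 [475.6  59.5  52. ]] [499.1  18.5  52. ]
base [[463.4  82.7   8. ]
 [446.2 -33.9   8. ]
 [624.   58.5  40. ]
 [607.4 -55.5  40. ]]
dish [746.1  73.7  15. ] tip [761.5 248.2  45. ] forc [ 727.4 -331.5    3. ]
```

Call:
send_rows([
  {"travel": [0.575,0.955,0],"rot": [0,0,0.6],"gripper": -1},
  {"travel": [0.575,0.955,0],"rot": [0,0,0.6],"gripper": -1},
  {"travel": [0.575,0.955,0],"rot": [0,0,0.6],"gripper": -1},
  {"travel": [0.575,0.955,0],"rot": [0,0,0.6],"gripper": -1},
  {"travel": [0.575,0.955,0],"rot": [0,0,0.6],"gripper": -1},
  {"travel": [0.575,0.955,0],"rot": [0,0,0.6],"gripper": -1},
  {"travel": [0.575,0.955,0],"rot": [0,0,0.6],"gripper": -1},
  {"travel": [0.575,0.955,0],"rot": [0,0,0.6],"gripper": -1},
])

```text
time: 0.77
ee_pos: [269.6, -362.5, 205.5]
ee_rot: [[0.735, 0.678, -0.0], [0.678, -0.735, -0.001], [-0.001, 0.0, -1.0]]
contact_force: [0.1, -0.0, 0.5]
gripper_width: 44.1
grip_force: 0.0
```

Call:
send_rows([
  {"travel": [0.575,0.955,0],"rot": [0,0,0.6],"gripper": -1},
  {"travel": [0.575,0.955,0],"rot": [0,0,0.6],"gripper": -1},
  {"travel": [0.575,0.955,0],"rot": [0,0,0.6],"gripper": -1},
  {"travel": [0.575,0.955,0],"rot": [0,0,0.6],"gripper": -1},
  {"travel": [0.575,0.955,0],"rot": [0,0,0.6],"gripper": -1},
  {"travel": [0.575,0.955,0],"rot": [0,0,0.6],"gripper": -1},
  {"travel": [0.575,0.955,0],"rot": [0,0,0.6],"gripper": -1},
  {"travel": [0.575,0.955,0],"rot": [0,0,0.6],"gripper": -1},
])

```text
time: 1.43
ee_pos: [384.6, -173.0, 205.3]
ee_rot: [[0.348, 0.937, -0.001], [0.937, -0.348, -0.001], [-0.001, -0.0, -1.0]]
contact_force: [0.2, 0.1, 0.1]
gripper_width: 0.6
grip_force: 0.0
```

Call:
send_rows([
  {"travel": [0.575,0.952,-0.4],"rot": [0,0,0.55],"gripper": -1},
  {"travel": [0.575,0.952,-0.4],"rot": [0,0,0.55],"gripper": -1},
  {"travel": [0.575,0.952,-0.4],"rot": [0,0,0.55],"gripper": -1},
  {"travel": [0.575,0.952,-0.4],"rot": [0,0,0.55],"gripper": -1},
  {"travel": [0.575,0.952,-0.4],"rot": [0,0,0.55],"gripper": -1},
  {"travel": [0.575,0.952,-0.4],"rot": [0,0,0.55],"gripper": -1},
  {"travel": [0.575,0.952,-0.4],"rot": [0,0,0.55],"gripper": -1},
  {"travel": [0.575,0.952,-0.4],"rot": [0,0,0.55],"gripper": -1},
  {"travel": [0.575,0.952,-0.4],"rot": [0,0,0.55],"gripper": -1},
  {"travel": [0.575,0.952,-0.4],"rot": [0,0,0.55],"gripper": -1},
])

```text
time: 2.27
ee_pos: [499.3, 16.3, 125.8]
ee_rot: [[-0.073, 0.997, 0.0], [0.997, 0.073, -0.001], [-0.001, 0.0, -1.0]]
contact_force: [0.1, -0.2, -0.1]
gripper_width: 0.6
grip_force: 0.0
```

```bash
python3 - <<'E'
from cell import telemetry, viewer
import cv2,numpy as np
s=telemetry.observe();np.set_printoptions(precision=3,suppress=True)
print(s)
w=viewer.read_camera("wrist");d=viewer.read_camera("side")
cv2.imwrite("pics/w1.png",cv2.convertScaleAbs(np.hstack([w[:,100:540],cv2.resize(d[130:330,230:410],(360,400))])[:,:,::-1],alpha=1.4))
E
```

```text
{'time': 2.2667, 'joint_pos': array([ -6.08 ,  12.821, 102.489,  -0.051,  64.662, -10.229]), 'dq': array([ 0.218, -0.515,  0.044,  0.357, -0.044,  0.252]), 'effort': array([  0.308, -34.181, -21.069,   0.076,   0.02 ,  -0.006]), 'ee_pos': array([499.318,  16.293, 125.84 ]), 'ee_rot': array([[-0.073,  0.997,  0.   ],
       [ 0.997,  0.073, -0.001],
       [-0.001,  0.   , -1.   ]]), 'contact_force': array([ 0.117, -0.239, -0.066]), 'torque': array([-0.065, -0.064, -0.035]), 'grip_force': 0.0, 'gripper_width': 0.5891730057121939}
```

View pics/w1.png

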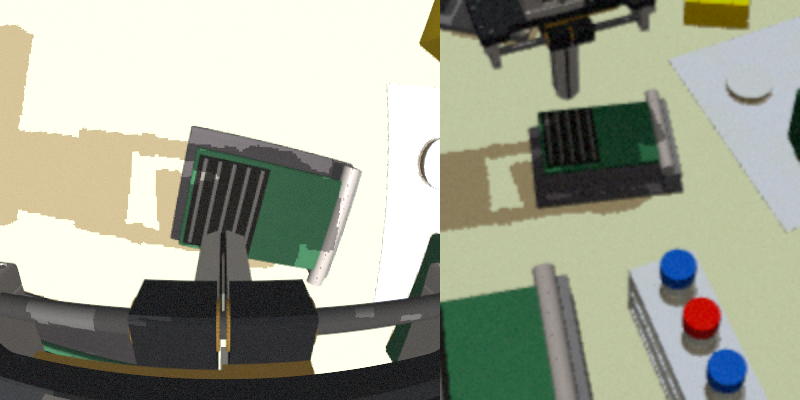

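The wrist and side pictures show the shut fingers over the small pedal's pad, wrist tips at about (325,235) with the pad around (330,205). Pressing now.

Call:
send_rows([
  {"travel": [0,0.01,-0.15],"rot": [0,0,0],"gripper": -1},
  {"travel": [0,0.01,-0.28],"rot": [0,0,0],"gripper": -1},
  {"travel": [0,0.01,-0.34],"rot": [0,0,0],"gripper": -1},
  {"travel": [0,0.01,-0.38],"rot": [0,0,0],"gripper": -1},
  {"travel": [0,0.01,-0.42],"rot": [0,0,0],"gripper": -1},
  {"travel": [0,0.01,-0.45],"rot": [0,0,0],"gripper": -1},
  {"travel": [0,0.01,-0.47],"rot": [0,0,0],"gripper": -1},
  {"travel": [0,0.01,-0.47],"rot": [0,0,0],"gripper": -1},
])

```text
time: 3.03
ee_pos: [498.3, 19.6, 32.3]
ee_rot: [[-0.075, 0.997, -0.002], [0.997, 0.075, -0.001], [-0.001, -0.002, -1.0]]
contact_force: [-5.4, -1.2, 9.2]
gripper_width: 0.7
grip_force: 5.1
```

Call:
send_rows([
  {"travel": [0,0,-0.01],"rot": [0,0,0],"gripper": -1},
  {"travel": [0,0,-0.02],"rot": [0,0,0],"gripper": -1},
  {"travel": [0,0,-0.025],"rot": [0,0,0],"gripper": -1},
  {"travel": [0,0,-0.025],"rot": [0,0,0],"gripper": -1},
])

```text
time: 3.37
ee_pos: [498.6, 19.6, 30.2]
ee_rot: [[-0.075, 0.997, -0.0], [0.997, 0.075, -0.001], [-0.001, -0.0, -1.0]]
contact_force: [-9.5, -1.3, 27.3]
gripper_width: 0.2
grip_force: 13.9
```

Call:
send_rows([
  {"travel": [0,0,0],"rot": [0,0,0],"gripper": -1},
  {"travel": [0,0,0],"rot": [0,0,0],"gripper": -1},
  {"travel": [0,0,0],"rot": [0,0,0],"gripper": -1},
  {"travel": [0,0,0],"rot": [0,0,0],"gripper": -1},
  {"travel": [0,0,0],"rot": [0,0,0],"gripper": -1},
])

```text
time: 3.78
ee_pos: [498.6, 19.5, 30.3]
ee_rot: [[-0.075, 0.997, 0.0], [0.997, 0.075, -0.001], [-0.001, 0.0, -1.0]]
contact_force: [-9.4, -0.6, 25.9]
gripper_width: 0.4
grip_force: 13.7
```

Call:
send_rows([
  {"travel": [0,0,0.1],"rot": [0,0,0],"gripper": -1},
  {"travel": [0,0,0.25],"rot": [0,0,0],"gripper": -1},
  {"travel": [0,0,0.45],"rot": [0,0,0],"gripper": -1},
  {"travel": [0,0,0.65],"rot": [0,0,0],"gripper": -1},
  {"travel": [0,0,0.85],"rot": [0,0,0],"gripper": -1},
  {"travel": [0,0,1.0],"rot": [0,0,0],"gripper": -1},
  {"travel": [0,0,1.0],"rot": [0,0,0],"gripper": -1},
])

```text
time: 4.37
ee_pos: [504.1, 19.6, 234.5]
ee_rot: [[-0.075, 0.997, 0.017], [0.997, 0.075, -0.002], [-0.003, 0.016, -1.0]]
contact_force: [-0.0, 0.3, -0.9]
gripper_width: 0.5
grip_force: 0.0
```

```bash
python3 - <<'E'
from cell import viewer
import cv2,numpy as np
d=viewer.read_camera("side");t=viewer.read_camera("top")
cv2.imwrite("pics/s2.png",cv2.convertScaleAbs(np.hstack([cv2.resize(d[160:240,250:370],(480,320)),cv2.resize(d[10:160,190:310],(256,320))])[:,:,::-1],alpha=1.4))
E
```

```text
(no output)
```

View pics/s2.png

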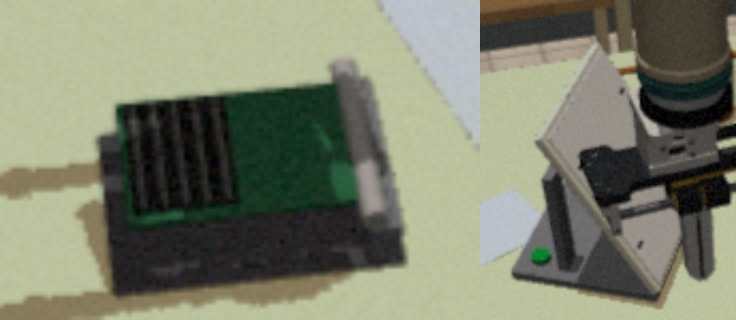

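The pedal is back up, with its plate level again. Now moving to the red tube with the gripper open.

Call:
send_rows([
  {"travel": [0.13,-0.75,0],"rot": [0,0,0],"gripper": 1},
  {"travel": [0.13,-0.75,0],"rot": [0,0,0],"gripper": 1},
  {"travel": [0.13,-0.75,0],"rot": [0,0,0],"gripper": 1},
  {"travel": [0.13,-0.75,0],"rot": [0,0,0],"gripper": 1},
  {"travel": [0.13,-0.75,0],"rot": [0,0,0],"gripper": 1},
])

```text
time: 4.88
ee_pos: [525.5, -134.7, 224.2]
ee_rot: [[-0.07, 0.998, -0.002], [0.998, 0.07, -0.002], [-0.002, -0.002, -1.0]]
contact_force: [0.4, 0.3, 0.4]
gripper_width: 30.6
grip_force: 0.0
```

Call:
send_rows([
  {"travel": [0.125,-0.74,0],"rot": [0,0,0],"gripper": 1},
  {"travel": [0.125,-0.74,0],"rot": [0,0,0],"gripper": 1},
  {"travel": [0.125,-0.74,0],"rot": [0,0,0],"gripper": 1},
  {"travel": [0.125,-0.74,0],"rot": [0,0,0],"gripper": 1},
  {"travel": [0.125,-0.74,0],"rot": [0,0,0],"gripper": 1},
  {"travel": [0.125,-0.74,0],"rot": [0,0,0],"gripper": 1},
  {"travel": [0.125,-0.74,0],"rot": [0,0,0],"gripper": 1},
  {"travel": [0.125,-0.74,0],"rot": [0,0,0],"gripper": 1},
])

```text
time: 5.55
ee_pos: [549.9, -275.6, 225.9]
ee_rot: [[-0.077, 0.997, -0.001], [0.997, 0.077, 0.002], [0.002, -0.001, -1.0]]
contact_force: [0.1, 0.0, -0.7]
gripper_width: 83.5
grip_force: 0.0
```

```bash
python3 - <<'E'
from cell import telemetry, viewer
import cv2,numpy as np
s=telemetry.observe();np.set_printoptions(precision=3,suppress=True)
w=viewer.read_camera("wrist");cv2.imwrite("pics/w3.png",cv2.convertScaleAbs(w[:,:,::-1],alpha=1.0))
m=viewer.camera_model("wrist");h=cv2.cvtColor(w,cv2.COLOR_RGB2HSV)
M=s["mount"] if "mount" in s else m["mount"]
print(s["ee_pos"],s["joint_pos"],s["gripper_width"])
red=((h[...,0]<8)|(h[...,0]>172))&(h[...,1]>150)&(h[...,2]>60)
blue=(abs(h[...,0].astype(int)-112)<10)&(h[...,1]>150)&(h[...,2]>60)
for nm,k in(("red",red),("blue",blue)):
    n,l,st,ce=cv2.connectedComponentsWithStats(k.astype(np.uint8))
    for i in range(1,n):
        if st[i,4]<150: continue
        u=(ce[i]-[m["cx"],m["cy"]]);r=np.hypot(*u);th=r/m["fx"]
        d=np.r_[np.sin(th)*u/r,np.cos(th)]
        d=s["ee_rot"]@M[:3,:3]@d;o=s["ee_rot"]@M[:3,3]+s["ee_pos"]
        print(nm,st[i],ce[i],o+d*(119-o[2])/d[2])
E
```

```text
[ 549.862 -275.621  225.948] [-33.128  18.78   78.979   0.042  82.344 -37.529] 83.46126207188352
red [ 309  182   35   37 1024] [325.396 200.345] [ 551.904 -276.681  119.   ]
blue [ 308  125   37   37 1035] [325.669 142.999] [ 547.878 -221.947  119.   ]
blue [309 235  33  36 929] [324.805 252.502] [ 555.645 -331.545  119.   ]
```

View pics/w3.png

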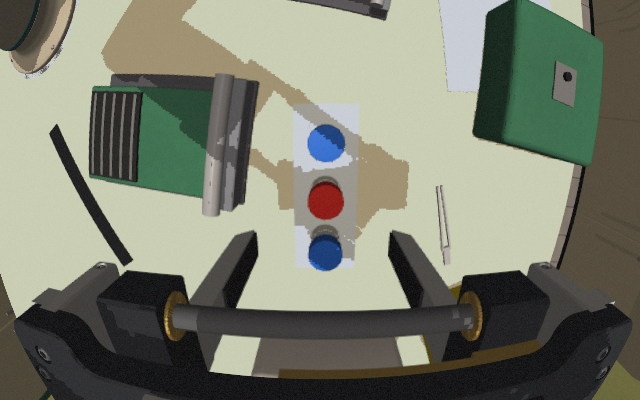

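The wrist picture shows the red cap at (325,200) between the open fingers and blue caps at (326,143) and (325,252). The cap position is (552,-277), so I go down and grip.

Call:
send_rows([
  {"travel": [0.007,0.002,-0.15],"rot": [0,0,0],"gripper": 1},
  {"travel": [0.007,0.002,-0.3],"rot": [0,0,0],"gripper": 1},
  {"travel": [0.007,0.002,-0.45],"rot": [0,0,0],"gripper": 1},
  {"travel": [0.007,0.002,-0.57],"rot": [0,0,0],"gripper": 1},
  {"travel": [0.007,0.002,-0.65],"rot": [0,0,0],"gripper": 1},
  {"travel": [0.007,0.002,-0.66],"rot": [0,0,0],"gripper": 1},
  {"travel": [0.007,0.002,-0.66],"rot": [0,0,0],"gripper": 1},
], squeeze=35)

```text
time: 6.18
ee_pos: [551.3, -275.6, 93.9]
ee_rot: [[-0.077, 0.997, -0.002], [0.997, 0.077, 0.001], [0.001, -0.001, -1.0]]
contact_force: [0.1, -0.1, 0.2]
gripper_width: 94.0
grip_force: 0.0
```

Call:
send_rows([
  {"travel": [0,0,0],"rot": [0,0,0],"gripper": -1},
  {"travel": [0,0,0],"rot": [0,0,0],"gripper": -1},
  {"travel": [0,0,0],"rot": [0,0,0],"gripper": -1},
  {"travel": [0,0,0],"rot": [0,0,0],"gripper": -1},
  {"travel": [0,0,0],"rot": [0,0,0],"gripper": -1},
  {"travel": [0,0,0],"rot": [0,0,0],"gripper": -1},
  {"travel": [0,0,0],"rot": [0,0,0],"gripper": -1},
  {"travel": [0,0,0],"rot": [0,0,0],"gripper": -1},
  {"travel": [0,0,0],"rot": [0,0,0],"gripper": -1},
  {"travel": [0,0,0],"rot": [0,0,0],"gripper": -1},
  {"travel": [0,0,0],"rot": [0,0,0],"gripper": -1},
  {"travel": [0,0,0],"rot": [0,0,0],"gripper": -1},
  {"travel": [0,0,0],"rot": [0,0,0],"gripper": -1},
  {"travel": [0,0,0],"rot": [0,0,0],"gripper": -1},
], squeeze=35)

```text
time: 7.35
ee_pos: [551.8, -277.1, 94.5]
ee_rot: [[-0.075, 0.997, 0.0], [0.997, 0.075, -0.0], [-0.0, 0.0, -1.0]]
contact_force: [0.9, -0.2, 0.9]
gripper_width: 34.0
grip_force: 35.0
```

Gripped at 34 mm and 35 N. Lifting straight up.

Call:
send_rows([
  {"travel": [0,0,0.03],"rot": [0,0,0],"gripper": -1},
  {"travel": [0,0,0.08],"rot": [0,0,0],"gripper": -1},
  {"travel": [0,0,0.15],"rot": [0,0,0],"gripper": -1},
  {"travel": [0,0,0.23],"rot": [0,0,0],"gripper": -1},
  {"travel": [0,0,0.31],"rot": [0,0,0],"gripper": -1},
  {"travel": [0,0,0.39],"rot": [0,0,0],"gripper": -1},
  {"travel": [0,0,0.47],"rot": [0,0,0],"gripper": -1},
  {"travel": [0,0,0.55],"rot": [0,0,0],"gripper": -1},
  {"travel": [0,0,0.63],"rot": [0,0,0],"gripper": -1},
  {"travel": [0,0,0.71],"rot": [0,0,0],"gripper": -1},
  {"travel": [0,0,0.79],"rot": [0,0,0],"gripper": -1},
  {"travel": [0,0,0.85],"rot": [0,0,0],"gripper": -1},
  {"travel": [0,0,0.89],"rot": [0,0,0],"gripper": -1},
  {"travel": [0,0,0.9],"rot": [0,0,0],"gripper": -1},
  {"travel": [0,0,0.9],"rot": [0,0,0],"gripper": -1},
  {"travel": [0,0,0.9],"rot": [0,0,0],"gripper": -1},
])

```text
time: 8.68
ee_pos: [551.4, -276.9, 274.0]
ee_rot: [[-0.075, 0.997, -0.001], [0.997, 0.075, 0.001], [0.001, -0.001, -1.0]]
contact_force: [0.4, 0.4, -0.2]
gripper_width: 34.1
grip_force: 35.0
```

```bash
python3 - <<'E'
from h import *
from cell import telemetry
from scipy.spatial.transform import Rotation as Ro
np.set_printoptions(precision=3,suppress=True)
s=telemetry.observe();print(s["ee_pos"],s["gripper_width"],s["grip_force"])
a=np.radians(151.3);P=panelR(a);cross=np.array([491.8,331,130])
mid=cross-85*P[:,0]          # 85 mm off
Rt=np.c_[P[:,0],-P[:,1],-P[:,2]]   # tool x toward panel, z down the slope
# TCP lies along tube axis: grasp TCP z 94.5 vs mid z 64 -> 30.5 up the axis
tcp=mid+30.5*P[:,2]
cur=np.array([551.8,-277.1,274.5])
print("mid",mid,"tcp",tcp,"shift",(tcp-cur)/200)
R0=s["ee_rot"]
print("Rt",Rt)
full=Ro.from_matrix(Rt@R0.T).as_rotvec();print("full rot/45deg",full/(np.pi/4))
yaw=np.arctan2(Rt[1,0],Rt[0,0])-np.arctan2(R0[1,0],R0[0,0]);Rz=Ro.from_rotvec([0,0,yaw])
print("yaw",yaw/(np.pi/4),"then tilt",(Ro.from_matrix(Rt@(Rz.as_matrix()@R0).T)).as_rotvec()/(np.pi/4))
E
```

```text
[ 551.439 -276.93   274.032] 34.14058226963688 34.99992370605469
mid [556.369 295.65  172.5  ] tcp [542.992 302.973 198.914] shift [-0.044  2.9   -0.378]
Rt [[-0.76   0.48   0.439]
 [ 0.416  0.877 -0.24 ]
 [-0.5   -0.    -0.866]]
full rot/45deg [-0.584 -0.377  1.236]
yaw 1.2661282587672718 then tilt [-0.32  -0.586  0.   ]
```

Lifted and holding (34 mm, 35 N). Carrying it toward the panel, turning on the way.

Call:
send_rows([
  {"travel": [0.015,0.05,0],"rot": [0,0,0.03],"gripper": -1},
  {"travel": [0.03,0.15,0],"rot": [0,0,0.09],"gripper": -1},
  {"travel": [0.045,0.25,0],"rot": [0,0,0.15],"gripper": -1},
  {"travel": [0.06,0.35,0],"rot": [0,0,0.22],"gripper": -1},
  {"travel": [0.075,0.45,0],"rot": [0,0,0.28],"gripper": -1},
  {"travel": [0.09,0.55,0],"rot": [0,0,0.35],"gripper": -1},
  {"travel": [0.105,0.65,0],"rot": [0,0,0.41],"gripper": -1},
  {"travel": [0.12,0.75,0],"rot": [0,0,0.47],"gripper": -1},
  {"travel": [0.135,0.85,0],"rot": [0,0,0.53],"gripper": -1},
  {"travel": [0.15,0.93,0],"rot": [0,0,0.59],"gripper": -1},
  {"travel": [0.15,1.0,0],"rot": [0,0,0.63],"gripper": -1},
])

```text
time: 9.6
ee_pos: [581.7, -74.9, 273.5]
ee_rot: [[-0.543, 0.84, -0.001], [0.84, 0.543, 0.001], [0.002, -0.001, -1.0]]
contact_force: [-0.3, 0.2, -0.3]
gripper_width: 34.2
grip_force: 35.0
```

Call:
send_rows([
  {"travel": [0.01,0.08,0],"rot": [0,0,0.06],"gripper": -1},
  {"travel": [0.02,0.18,0],"rot": [0,0,0.12],"gripper": -1},
  {"travel": [0.03,0.28,0],"rot": [0,0,0.19],"gripper": -1},
  {"travel": [0.04,0.38,0],"rot": [0,0,0.26],"gripper": -1},
  {"travel": [0.05,0.48,0],"rot": [0,0,0.33],"gripper": -1},
  {"travel": [0.06,0.58,0],"rot": [0,0,0.4],"gripper": -1},
  {"travel": [0.07,0.68,0],"rot": [0,0,0.47],"gripper": -1},
  {"travel": [0.08,0.77,0],"rot": [0,0,0.54],"gripper": -1},
  {"travel": [0.09,0.85,0],"rot": [0,0,0.6],"gripper": -1},
  {"travel": [0.1,0.89,0],"rot": [0,0,0.636],"gripper": -1},
  {"travel": [0.1,0.9,0],"rot": [0,0,0.636],"gripper": -1},
])

```text
time: 10.52
ee_pos: [601.6, 104.5, 273.8]
ee_rot: [[-0.878, 0.478, -0.001], [0.478, 0.878, 0.0], [0.001, -0.0, -1.0]]
contact_force: [1.9, 0.3, -0.5]
gripper_width: 34.3
grip_force: 35.0
```

Call:
send_rows([
  {"travel": [0,0.05,0],"rot": [-0.03,-0.055,0],"gripper": -1},
  {"travel": [0,0.1,0],"rot": [-0.06,-0.11,0],"gripper": -1},
  {"travel": [0,0.15,0],"rot": [-0.1,-0.183,0],"gripper": -1},
  {"travel": [0,0.2,0],"rot": [-0.14,-0.256,0],"gripper": -1},
  {"travel": [0,0.25,0],"rot": [-0.18,-0.33,0],"gripper": -1},
  {"travel": [0,0.3,0],"rot": [-0.22,-0.403,0],"gripper": -1},
  {"travel": [0,0.34,0],"rot": [-0.26,-0.476,0],"gripper": -1},
  {"travel": [0,0.38,0],"rot": [-0.3,-0.549,0],"gripper": -1},
  {"travel": [0,0.4,0],"rot": [-0.32,-0.586,0],"gripper": -1},
  {"travel": [0,0.4,0],"rot": [-0.32,-0.586,0],"gripper": -1},
  {"travel": [0,0.4,0],"rot": [-0.32,-0.586,0],"gripper": -1},
])

```text
time: 11.43
ee_pos: [601.2, 182.7, 274.2]
ee_rot: [[-0.76, 0.48, 0.439], [0.415, 0.877, -0.24], [-0.5, -0.0, -0.866]]
contact_force: [0.8, 0.3, -0.4]
gripper_width: 34.2
grip_force: 35.0
```

```bash
python3 - <<'E'
from cell import telemetry, viewer
import cv2,numpy as np
s=telemetry.observe();print(s["joint_pos"].round(1),s["ee_pos"].round(1))
d=viewer.read_camera("side");t=viewer.read_camera("top")
cv2.imwrite("pics/s4.png",cv2.convertScaleAbs(np.hstack([cv2.resize(d[0:200,180:380],(400,400)),cv2.resize(t[140:310,120:290],(400,400))])[:,:,::-1],alpha=1.4))
E
```

```text
[ 24.9   9.7  92.  -27.1  62.2 -27. ] [601.2 182.7 274.2]
```

View pics/s4.png

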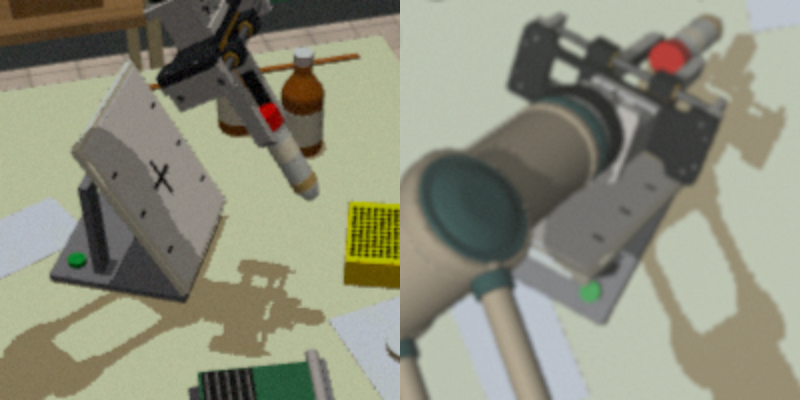

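Side view: the tube hangs parallel to the slope, cap up, with red cap at about (315,59) in image pixels. The way to the panel is free, so I go to the final pose.

Call:
send_rows([
  {"travel": [-0.012,0.024,-0.015],"rot": [0,0,0],"gripper": -1},
  {"travel": [-0.035,0.072,-0.045],"rot": [0,0,0],"gripper": -1},
  {"travel": [-0.065,0.132,-0.083],"rot": [0,0,0],"gripper": -1},
  {"travel": [-0.094,0.192,-0.121],"rot": [0,0,0],"gripper": -1},
  {"travel": [-0.124,0.252,-0.159],"rot": [0,0,0],"gripper": -1},
  {"travel": [-0.153,0.312,-0.197],"rot": [0,0,0],"gripper": -1},
  {"travel": [-0.182,0.372,-0.234],"rot": [0,0,0],"gripper": -1},
  {"travel": [-0.212,0.432,-0.272],"rot": [0,0,0],"gripper": -1},
  {"travel": [-0.241,0.492,-0.31],"rot": [0,0,0],"gripper": -1},
  {"travel": [-0.265,0.54,-0.34],"rot": [0,0,0],"gripper": -1},
  {"travel": [-0.282,0.576,-0.363],"rot": [0,0,0],"gripper": -1},
  {"travel": [-0.29,0.592,-0.373],"rot": [0,0,0],"gripper": -1},
  {"travel": [-0.294,0.6,-0.378],"rot": [0,0,0],"gripper": -1},
  {"travel": [-0.294,0.6,-0.378],"rot": [0,0,0],"gripper": -1},
  {"travel": [-0.294,0.6,-0.378],"rot": [0,0,0],"gripper": -1},
  {"travel": [-0.294,0.6,-0.378],"rot": [0,0,0],"gripper": -1},
])

```text
time: 12.87
ee_pos: [543.4, 302.5, 199.4]
ee_rot: [[-0.759, 0.481, 0.44], [0.417, 0.877, -0.24], [-0.501, 0.001, -0.865]]
contact_force: [0.9, 0.5, -1.1]
gripper_width: 34.3
grip_force: 35.0
```

```bash
python3 - <<'E'
from h import *
from cell import telemetry
import cv2
np.set_printoptions(precision=1,suppress=True)
P=panelR(np.radians(151.3));cross=np.array([491.8,331,130])
s=telemetry.observe();mid=s["ee_pos"]+30.5*s["ee_rot"][:,2];ax=-s["ee_rot"][:,2]
print("tcp",s["ee_pos"],"mid in panel",P.T@(mid-cross))
pts=np.array([mid-58*ax,mid,mid+50*ax]);print("bottom,mid,cap px side",proj("side",pts),"top",proj("top",pts))
d=viewer.read_camera("side")[:,:,::-1]
o=cv2.resize(d[0:150,200:350],(600,600),interpolation=cv2.INTER_CUBIC)
for p in proj("side",pts): cv2.circle(o,tuple(int(v) for v in (p-[200,0])*4),3,(255,0,255),-1)
cv2.imwrite("pics/s5.png",cv2.convertScaleAbs(o,alpha=1.4))
E
```

```text
tcp [543.4 302.5 199.4] mid in panel [-85.8   0.2   0.1]
bottom,mid,cap px side [[299.   96.3]
 [286.9  78.3]
 [276.   62. ]] top [[211.2 178.6]
 [200.  187.1]
 [189.6 195. ]]
```

View pics/s5.png

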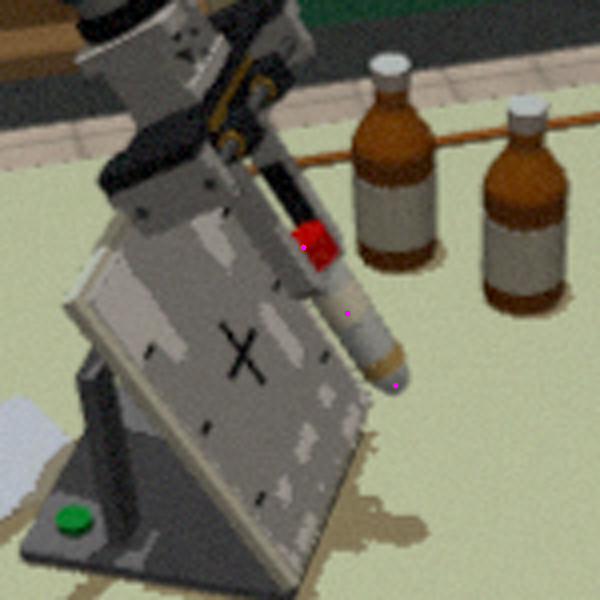

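The tube is parallel to the slope, cap up. The projected axis dots lie on it at px (276,62), (287,78) and (299,96), and its middle is about 86 mm off the cross with clear air to the panel. I let it settle and hand in.

Call:
send_rows([
  {"travel": [0,0,0],"rot": [0,0,0],"gripper": -1},
  {"travel": [0,0,0],"rot": [0,0,0],"gripper": -1},
  {"travel": [0,0,0],"rot": [0,0,0],"gripper": -1},
  {"travel": [0,0,0],"rot": [0,0,0],"gripper": -1},
  {"travel": [0,0,0],"rot": [0,0,0],"gripper": -1},
  {"travel": [0,0,0],"rot": [0,0,0],"gripper": -1},
])

```text
time: 13.42
ee_pos: [543.0, 302.8, 198.9]
ee_rot: [[-0.759, 0.48, 0.439], [0.416, 0.877, -0.24], [-0.501, 0.001, -0.866]]
contact_force: [0.1, 0.5, -1.7]
gripper_width: 34.2
grip_force: 35.0
```

```bash
python3 -c "
from cell import bot
print(bot.hand_in())"
```

```text
the job is handed in; nothing more can be done
None
```

The job is handed in, with no verdict returned: I pressed the lamp pedal to its stop and it came back up, and the red-capped tube is held still, cap up and parallel to the slope, with its middle by my measurement about 85 mm straight in front of the cross.

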